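# Knock a drawn brass shell out of its die

### The job

The drawn brass shell is stuck in the cavity of the sloping steel die. Take the knockout rod, push it up through the hole in the back of the die until the shell comes out of the front and slides down into the felted catch tray, then draw the rod right out again and lay it down flat on the bench, clear of the stand. Leave the pliers, the doming block and the wax tin where they are.

Things in the scene. Friction and masses are not known exactly. Their poses are not given: they have to be found in the camera images.
- die: Steel forming die, 96 x 112 mm, 50 mm thick, fixed on a stand so that its hole rises at 35 degrees. Origin: centre of the round knockout hole's mouth in the lower back face, 145 mm above the bench. z runs up along the hole, the way to push (35 degrees above level); x points down the slope; y is level. The hole is 23 mm wide (mouth 29 mm) and 26 mm deep, then meets the cavity floor.
- die_face (a point): Centre of the die's upper front face, on the hole's axis 50 mm from die, same axes. The cavity, 54 x 73 mm and 24 mm deep, opens here; below it a smooth slide leads 146 mm down to the tray. Behind the die's back face all is open for the hand; the stand's foot plate and cheeks begin 28 mm (level) ahead of the hole's mouth.
- shell_center (a point): Centre of the drawn brass shell, an open rectangular box, 52 x 72 mm, 24 mm high, walls 3 mm, 0.16 kg; its z points out of its open side. It sits in the cavity flush with the face, open side out, its flat floor over the hole. A spring jaw holds it: it takes about 5 to 15 N to push. Once its floor is 10 to 15 mm past the front face it tips off and slides into the tray by itself.
- tray_floor (a point): Centre of the felt floor of the fixed wooden catch tray under the die's front, 16 mm above the bench. Inside about 140 mm along x (level direction of the push) and 134 mm along y; walls 42 mm high; at the die's side it ends at the slide.
- rod_grip (a point): Middle of the knockout rod's octagonal wooden handle (76 mm long, 26 mm across flats, a flat down, so the axis is 13 mm above the bench). x points along the rod to its tip, z up as it lies. Loose, about 0.22 kg, on the bench to the left of the magazines; balances about 15 mm from here towards the tip. A tall fixed pole stands 0.2 m farther left, at x 0.44, y 0.54: keep the arm off it.
- rod_tip (a point): Flat end of the rod's steel shank, 14 mm thick, 135 mm from rod_grip along x. The shank stands 91 mm out of a brass ferrule (23 mm thick, 9 mm long) at the handle's front end.
- pliers_flat: Bystander: flat pliers, 42 x 130 x 10 mm, lying at the robot's left. Origin under its centre.
- doming_block: Bystander: small steel doming cube, 34 mm, on the robot's side of the stand. Origin under its centre.
- amber_tin: Bystander: round brass tin of wax, 51 mm wide, 19 mm high, on the robot's side of the stand. Origin under its centre.
There are look-alikes about, which are no part of the job. What is shaped like the part that bears shell_center but turquoise is not meant.

How it is judged:
On the way, in this order (a step that is already met when the one before it is completed fails the run):
1. the rod, in the hole, presses on the stuck shell (contact force between rod and shell above 1 N and z of rod_tip in the frame of die between 0.022 and 0.055 m and x of rod_tip in the frame of die between -0.012 and 0.012 m and y of rod_tip in the frame of die between -0.012 and 0.012 m), for 0.05 s.
2. the shell lies in the catch tray (x of shell_center in the frame of tray_floor between -0.085 and 0.07 m and y of shell_center in the frame of tray_floor between -0.067 and 0.067 m and z of shell_center in the frame of tray_floor below 0.05 m), for 0.2 s.
At the end, for the whole second after the job is handed in: The shell lies at rest in the catch tray (its centre within the walls and less than 50 mm above the felt); the rod lies flat and still on the bench (both rod points less than 25 mm high), touching no part of the stand, released (all of step 2 and height (world z) of rod_grip between 0.005 and 0.02 m and height (world z) of rod_tip below 0.025 m and contact force between rod and stand below 0.05 N and linear speed of each of rod, shell below 0.02 m/s).
It fails at once if a bystander was pushed more than 30 mm (distance of any of pliers_flat, doming_block, amber_tin from where it was at the start of the episode above 0.03 m).
It also fails if it takes over 51 s, if anything falls off the work surface, if the arm or the gripper's body presses on something with over 40 N, if the wrist force passes 120 N, or if a joint passes its speed limit or range.

### The arm

A 6-joint arm with a two-finger parallel gripper is mounted at the origin on a cart in front of the work surface, level with it; the furniture and walls round the work are solid. World frame = base frame: x ahead of the robot, y to its left, z up, the work surface at z = 0. Lengths are in m, angles in rad, forces in N, time in s.
With the tool pointing down it reaches from about 0.275 to 0.875 m from the base axis. Payload 12.5 kg.
Tool frame: the origin (TCP) lies at the very end of the fingers, on their centre line; the grasp point (between the pads) lies 19 mm behind it; x points along the fingers, y is the direction in which the jaws open and shut, and the axes are right-handed (so a half turn about x gives the same grasp; the last joint's range is limited). The gripper opens to 85 mm and grips with 20 to 120 N. Pads are 22 mm wide; open, the fingers measure 114 mm over their backs; the gripper's body (76 mm by 85 mm) begins 54 mm behind the grasp point. The pads swing forward as they close: fully open they stand 13 mm farther back than shut.
Start: joints at [-1.307, 0.351, 1.652, -0, 1.139, -0.085], TCP at [0.188, -0.517, 0.231] pointing down, gripper open.
Joint ranges: [-2.75, 2.75], [-0.79, 2.1], [0.01, 2.65], [-1.57, 4.71], [0.07, 3.14], [-2.87, 2.87]. Speed limits (rad/s): [2.22, 2.22, 2.79, 3.14, 3.14, 3.14].

### API

Orientations are given as a 3x3 rotation matrix whose columns are the frame's x, y, z axes.
In Python, from bench import manip gives the robot as it stands. Calls block until the motion is done:
- manip.move_ptp(position, orientation): joint-space move of the TCP to a pose.
- manip.move_l(position, attitude=None, max_speed=0.15): straight line of the TCP; attitude=None keeps the orientation; max_speed is the mean speed in m/s.
- manip.move_j(angles): joint-space move.
- manip.set_gripper(opening, effort=None): opening from 0.0 (shut) to 1.0 (fully open); effort is the grip in N (None keeps the last); returns when the fingers have stopped.
- manip.dwell(seconds).
- manip.inverse_kinematics(position, orientation): joint angles nearest the present ones, or None.
- manip.grab_frame(name): name is "scene" or "side" or "wrist"; returns (picture, depth): 400x640x3 uint8, red, green, blue; 400x640 float32, m along the optical axis (not along the pixel's ray), 0 where there is no reading.
- manip.get_calibration(name): a dict with "camera_matrix" (3x3 intrinsics, pixels), "R" (3x3) and "t" (3): a world point X has camera coordinates R X + t. Camera axes: x right, y down, z forward; pixel columns grow to the right and rows downward; lengths in m; the calibration is good to about 2 mm. A picture is of the moment at which its call begins: read the wrist's pose just before it. get_calibration takes no time and is no camera call; for the wrist camera it gives the pose at the moment of the call.
A pose or a line that the arm cannot do raises manip.Unreachable and nothing moves.
- manip.sign_off(): hands the job in, once; it reports no verdict.
Trained networks look in the newest picture that a camera, given by its name, has taken for a name from the list of things; names that differ only in an ending like _2 or _b are one class to them, and where a whole thing is asked for, a point or a joint stands for the part that bears it (a point fixed in the world has none). Each returns a list of dicts, best first, with "confidence" (0 to 1); they miss things now and then, are a little off and sometimes report something else, mostly with a low value. They report only what shows in the picture. A call takes as long as a camera call. They do not tell look-alikes from the thing itself.
- manip.look_for(camera, name): "at" ([x, y, z] in m, in world coordinates, good to about 4 mm: the middle of the surface that is visible of it).
Readings, each from a call of its own:
- manip.current_time(): time.
- manip.current_qpos(): joint angles.
- manip.current_joint_vel(): joint speeds.
- manip.current_joint_torque(): joint torques, N m.
- manip.current_ee_pos(): TCP position.
- manip.current_tcp_rot(): TCP orientation.
- manip.current_force(): force on the tool from outside, world axes, zero at the start.
- manip.current_ft_torque(): the same for the moment, N m.
- manip.current_grip_width(): opening from 0.0 (shut) to 1.0 (fully open).
Only numpy, scipy, OpenCV 4.12 (cv2) and the standard library are available. Lean on these libraries where they do the work, as an engineer would, in place of code of your own. Each camera call takes 0.05 s, during which the arm holds its last target.

## Working session

There is one attempt and no reset: what is moved stays moved. The work goes in short steps, each a Python script; the robot and the scene stay as the last script left them, time stands still between calls to the robot, and variables do not carry over. Pictures are saved under pics/ and viewed, and the job is handed in when it is done.

```bash
ls; mkdir -p pics
cat > h.py <<'E'
import numpy as np, cv2
from bench import manip as m
def snap(n,f):
    p,d=m.grab_frame(n); cv2.imwrite('pics/'+f+'.png',p[:,:,::-1]); np.savez('pics/'+f+'.npz',p=p,d=d,**{k:np.array(v) for k,v in m.get_calibration(n).items()}); return p,d
def px2w(f,u,v):
    z=np.load('pics/'+f+'.npz'); K=z['camera_matrix']; d=z['d'][int(v),int(u)]
    c=np.linalg.inv(K)@[u,v,1]*d
    return z['R'].T@(c-z['t'])
def w2px(f,X):
    z=np.load('pics/'+f+'.npz'); c=z['camera_matrix']@(z['R']@np.array(X)+z['t']); return c[:2]/c[2]
E
python3 - <<'E'
from h import *
np.set_printoptions(precision=4,suppress=True)
snap('scene','s0'); snap('side','d0')
for c in('scene','side'):
    for n in('die','shell_center','rod_grip','rod_tip','pliers_flat','doming_block','amber_tin'):
        print(c,n,[(np.round(r['at'],3).tolist(),round(r['confidence'],2)) for r in m.look_for(c,n)])
print(m.current_time())
E
```

```text
pics
scene die [([0.498, -0.238, 0.129], 0.89)]
scene shell_center [([0.298, -0.46, 0.016], 0.8), ([0.52, -0.199, 0.157], 0.47)]
scene rod_grip []
scene rod_tip []
scene pliers_flat [([0.523, -0.199, 0.158], 0.43)]
scene doming_block [([0.328, -0.223, 0.027], 0.56)]
scene amber_tin [([0.303, -0.342, 0.013], 0.55)]
side die [([0.491, -0.161, 0.186], 0.74)]
side shell_center [([0.292, -0.448, 0.025], 0.67)]
side rod_grip [([0.447, 0.308, 0.019], 0.57)]
side rod_tip [([0.444, 0.307, 0.02], 0.69), ([0.497, -0.198, 0.076], 0.44)]
side pliers_flat [([0.288, 0.288, 0.006], 0.64)]
side doming_block [([0.443, 0.305, 0.018], 0.46)]
side amber_tin [([0.446, 0.308, 0.017], 0.52)]
0.8
```

View pics/s0.png

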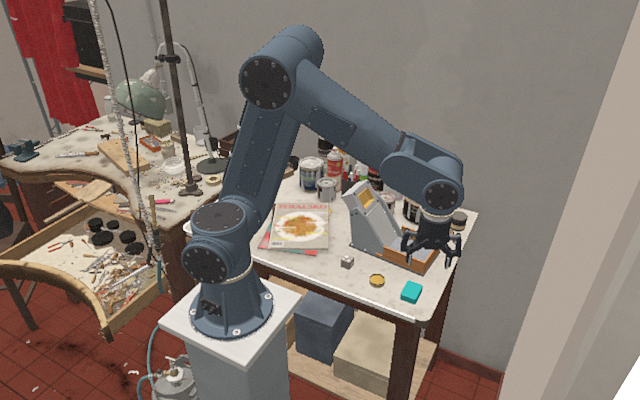

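View pics/d0.png

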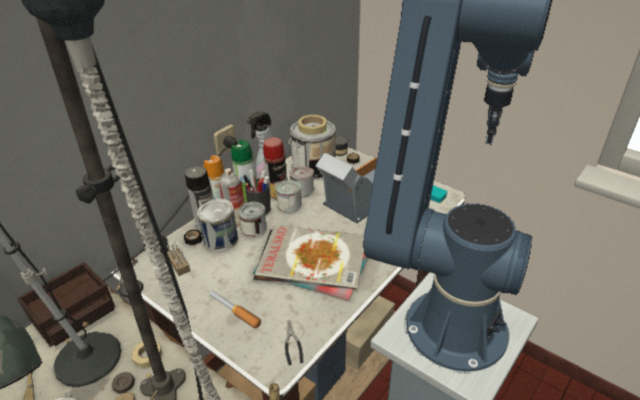

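Run:
```python
from h import *
np.set_printoptions(precision=4,suppress=True)
a=cv2.imread('pics/d0.png'); b=cv2.imread('pics/s0.png')
cv2.imwrite('pics/c1.png',cv2.resize(a[270:370,190:320],None,fx=5,fy=5,interpolation=cv2.INTER_CUBIC))
c=np.hstack([cv2.resize(b[170:280,330:450],None,fx=3.3,fy=5,interpolation=cv2.INTER_CUBIC)*1,cv2.resize(a[140:230,310:380],(350,550),interpolation=cv2.INTER_CUBIC)])
cv2.imwrite('pics/c2.png',c)
for u,v in[(212,293),(228,304),(245,317),(256,324)]: print(px2w('d0',u,v))
for u,v in[(333,160),(365,180),(330,190),(345,185)]: print('side',px2w('d0',u,v))
for u,v in[(346,195),(365,183),(368,200),(405,235),(355,245)]: print('scn',px2w('s0',u,v))
```

```text
[0.5585 0.3021 0.0179]
[0.4955 0.3031 0.0192]
[0.4262 0.3092 0.0244]
[0.3909 0.3063 0.0211]
side [ 0.516  -0.1728  0.2097]
side [ 0.4358 -0.2274  0.1408]
side [ 0.5577 -0.2106  0.0596]
side [ 0.4699 -0.1715  0.1393]
scn [ 0.4491 -0.1559  0.1954]
scn [ 0.5406 -0.1843  0.2021]
scn [ 0.5324 -0.2032  0.1418]
scn [ 0.1535 -0.4574  0.3405]
scn [ 0.4391 -0.2029  0.0045]
```

View pics/c1.png

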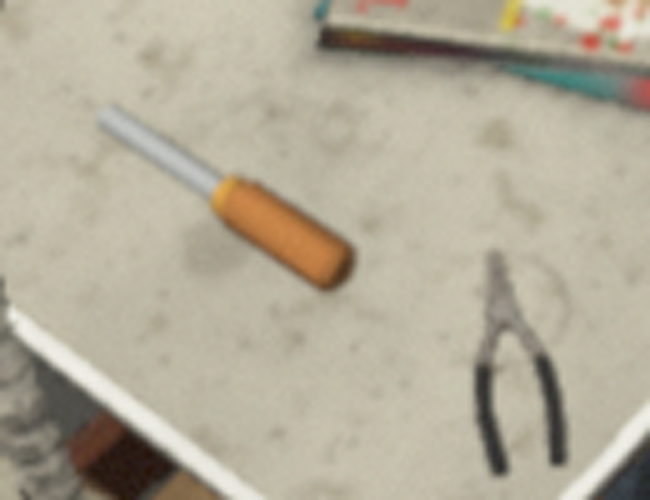

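View pics/c2.png

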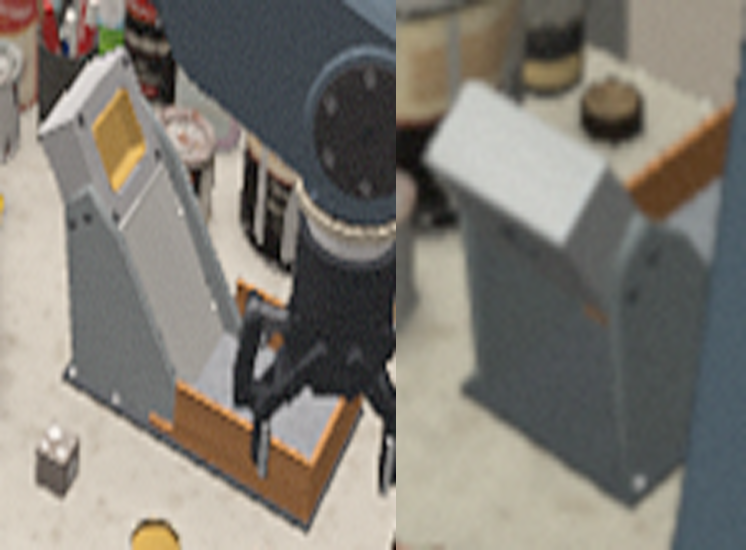

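Run:
```python
from h import *
np.set_printoptions(precision=4,suppress=True)
c=m.get_calibration('wrist');R=m.current_tcp_rot();p=m.current_ee_pos()
print(c['camera_matrix'],'cam in tool',R.T@(-c['R'].T@c['t']-p),'\n',R.T@c['R'].T)
rx=np.array([0,0,-1.])
q0=np.array(m.current_qpos())
def rot(x,z): return np.column_stack([x,np.cross(z,x),z])
s,co=np.sin(np.radians(35)),np.cos(np.radians(35))
for sg in(1,-1):
  Rp=rot(rx,sg*np.array([1.,0,0])); print(sg,'pick',m.inverse_kinematics([0.42,0.305,0.2],Rp))
  r=np.array([0,-co,s]); Rq=rot(np.array([0,-s,-co]),sg*r)
  for d in(-.15,-.05): 
    print('push',m.inverse_kinematics(np.array([0.49,-.16,.145])+r*d+Rq[:,0]*.019,Rq))
  Rq=rot(np.array([1.,0,0]),sg*r)
  for d in(-.15,-.05): 
    print('pushH',m.inverse_kinematics(np.array([0.49,-.16,.145])+r*d+Rq[:,0]*.019,Rq))
```

```text
[[327.0062   0.     324.569 ]
 [  0.     327.0062 199.6685]
 [  0.       0.       1.    ]] cam in tool [-0.1432  0.001  -0.0763] 
 [[ 0.0007 -0.2971  0.9549]
 [ 1.     -0.0006 -0.0009]
 [ 0.0008  0.9549  0.2971]]
1 pick [ 0.5384  0.3313  1.7644 -0.      1.0459 -1.0324]
push [ 0.116   0.6433  1.9169 -0.8452  0.8657  0.7723]
push [-0.0501  0.5191  1.9346 -0.8552  0.8618  0.5817]
pushH [-0.3404  1.1743  2.3648  2.7748  1.9443  2.3915]
pushH [-0.6258  0.9675  2.3904  2.5046  1.7456  2.4027]
-1 pick [ 0.5384  0.3313  1.7644 -0.      1.0459  2.1092]
push [ 0.116   0.6433  1.9169 -0.8452  0.8657 -2.3693]
push [-0.0501  0.5191  1.9346 -0.8552  0.8618 -2.5598]
pushH [-0.3404  1.1743  2.3648  2.7748  1.9443 -0.7501]
pushH [-0.6258  0.9675  2.3904  2.5046  1.7456 -0.7389]
```

```bash
cat >> h.py <<'E'
def rot(x,z):
    x=np.array(x,float);z=np.array(z,float);x/=np.linalg.norm(x);z-=x*(z@x);z/=np.linalg.norm(z)
    return np.column_stack([x,np.cross(z,x),z])
np.set_printoptions(precision=4,suppress=True)
E
python3 - <<'E'
from h import *
print(m.inverse_kinematics([0.35,-0.1,0.45],rot([0,0,-1],[0,-1,0])),m.inverse_kinematics([0.2,-0.45,0.42],rot([0,0,-1],[0,-1,0])))
for t in (0,15,30,45):
  a=np.radians(t)
  for P in([.49,.0,.22],[.49,.05,.2],[.47,-.02,.25]):
    print(t,P,m.inverse_kinematics(P,rot([0,-np.cos(a),-np.sin(a)],[0,-np.sin(a),np.cos(a)])))
E
```

```text
[-0.4064 -0.1607  1.6953 -0.      1.607  -0.4064] [-1.2471  0.1119  1.4986 -0.      1.5311 -1.2471]
0 [0.49, 0.0, 0.22] [ 0.412   0.7802  1.7648 -1.2239  1.7977  1.0142]
0 [0.49, 0.05, 0.2] [ 0.4913  0.8436  1.6903 -1.1569  1.8435  1.0207]
0 [0.47, -0.02, 0.25] [ 0.3925  0.6949  1.8407 -1.2428  1.7904  1.0012]
15 [0.49, 0.0, 0.22] [ 0.397   0.6509  1.7777 -1.1014  1.6193  0.9224]
15 [0.49, 0.05, 0.2] [ 0.4775  0.7164  1.7117 -1.0388  1.6658  0.9472]
15 [0.47, -0.02, 0.25] [ 0.3766  0.5637  1.8428 -1.1179  1.6171  0.8965]
30 [0.49, 0.0, 0.22] [ 0.3518  0.5277  1.7898 -0.9596  1.4499  0.8038]
30 [0.49, 0.05, 0.2] [ 0.4357  0.5925  1.7361 -0.9068  1.4925  0.8493]
30 [0.47, -0.02, 0.25] [ 0.3287  0.4405  1.8429 -0.9705  1.4551  0.7656]
45 [0.49, 0.0, 0.22] [ 0.2764  0.4184  1.8003 -0.7854  1.2944  0.6479]
45 [0.49, 0.05, 0.2] [ 0.3655  0.4791  1.7619 -0.7484  1.3273  0.7164]
45 [0.47, -0.02, 0.25] [ 0.2487  0.333   1.8411 -0.7886  1.3099  0.5987]
```

Run:
```python
from h import *
m.move_j([-1.25,0.05,1.5,0,1.55,-0.6]); print(m.current_time(),m.current_ee_pos())
m.move_j([0.2,0.05,1.6,-0.6,1.6,0.5]); print(m.current_time(),m.current_ee_pos())
m.move_ptp([.49,.0,.20],rot([0,-1,0],[0,0,1])); print(m.current_time())
snap('wrist','w1'); snap('scene','s1'); snap('side','d1')
for n in('rod_grip','rod_tip'): print(n,[(np.round(r['at'],3).tolist(),round(r['confidence'],2)) for r in m.look_for('side',n)])
```

```text
1.725 [ 0.1935 -0.4352  0.4477]
3.5333 [ 0.4445 -0.0157  0.4528]
4.5917
rod_grip [([0.447, 0.308, 0.02], 0.79)]
rod_tip [([0.447, 0.307, 0.022], 0.88)]
```

View pics/w1.png

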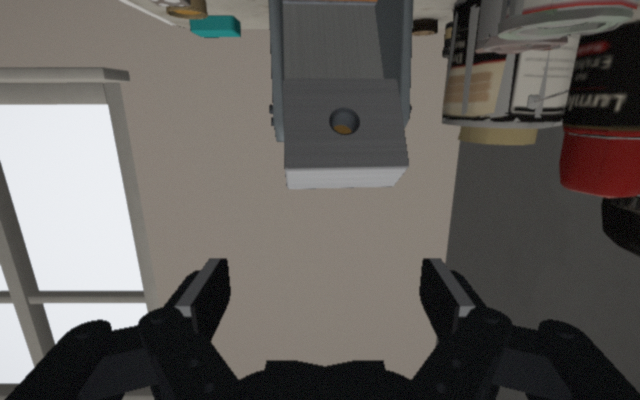

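View pics/s1.png

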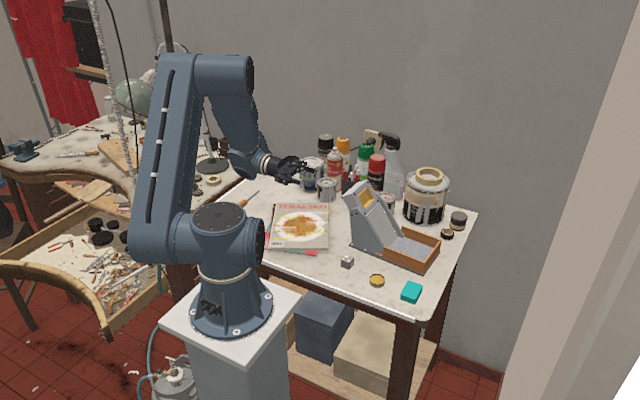

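Run:
```python
from h import *
z=np.load('pics/w1.npz');K=z['camera_matrix'];R=z['R'];t=z['t'];d=z['d'];p=z['p']
cv2.imwrite('pics/c3.png',cv2.resize(p[60:200,260:430,::-1],None,fx=4.5,fy=4,interpolation=cv2.INTER_CUBIC))
u,v=np.meshgrid(np.arange(640),np.arange(400))
P=(np.stack([(u-K[0,2])/K[0,0],(v-K[1,2])/K[1,1],np.ones_like(u)],-1)*d[...,None]-t)@R
# face region
M=(v>88)&(v<158)&(u>298)&(u<396)&(((u-344)**2+(v-121)**2)>22**2)&(d>0)
Q=P[M]
for _ in range(3):
    c=Q.mean(0); n=np.linalg.svd(Q-c,full_matrices=False)[2][2]; e=(Q-c)@n; print(len(Q),e.std()); Q=Q[abs(e)<2.5*e.std()]
if n[1]>0:n=-n
print('n',n,'elev',np.degrees(np.arcsin(n[2])),'az off -y',np.degrees(np.arctan2(n[0],-n[1])))
def ray(uu,vv):
    r=R.T@np.array([(uu-K[0,2])/K[0,0],(vv-K[1,2])/K[1,1],1]); o=-R.T@t
    return o+r*((c-o)@n)/(r@n)
print('hole approx',ray(344,121))
g=cv2.cvtColor(p,cv2.COLOR_RGB2GRAY)
import sys
for r in range(102,142,2): print(r,g[r,326:364:1])
```

```text
5167 0.0006254787982403649
5102 0.0005963889712699856
5081 0.0005895158629669385
n [-0.0763 -0.8165  0.5723] elev 34.91281607809531 az off -y -5.340227998405565
hole approx [ 0.5087 -0.1679  0.1461]
102 [70 71 72 69 73 70 73 71 72 73 73 71 72 73 72 73 71 74 74 73 72 71 73 73
 73 74 71 71 72 74 72 72 73 72 73 72 71 73]
104 [73 73 72 73 72 72 75 72 74 74 73 72 72 72 73 76 73 73 72 74 72 71 78 73
 72 72 73 72 71 73 72 74 75 73 73 75 71 74]
106 [73 71 72 71 72 70 72 70 74 69 70 73 70 69 71 72 69 69 70 69 72 71 71 71
 73 70 75 70 72 72 70 73 69 72 72 70 70 70]
108 [71 74 74 74 71 72 74 74 73 69 65 65 65 55 55 55 54 55 56 56 62 59 61 65
 66 72 72 74 72 72 72 72 71 72 75 73 71 74]
110 [73 72 74 70 73 68 70 64 60 50 47 49 50 51 50 50 52 51 49 50 52 48 51 47
 52 50 57 60 72 73 71 72 72 73 72 70 73 72]
112 [72 72 73 72 71 64 53 45 43 44 43 49 50 55 54 58 58 56 58 59 56 55 52 49
 46 45 43 46 47 56 68 73 73 74 71 72 74 73]
114 [71 72 70 71 58 44 39 38 39 44 50 52 55 59 65 63 66 66 65 63 62 62 58 56
 52 46 45 44 42 45 48 62 70 73 73 74 74 73]
116 [73 76 70 63 40 34 37 38 46 53 55 59 62 62 61 61 6
[... 818 characters left out ...]
 53 45 43 51 57 62 63 65 65 64 63 61 64 66 65 60 64
 57 46 41 33 32 36 45 63 68 71 72 72 75 68]
132 [73 71 71 74 74 71 75 71 66 62 56 48 51 54 58 59 58 60 62 62 64 63 59 57
 52 43 38 38 51 64 69 74 70 72 70 74 73 71]
134 [72 72 71 70 71 71 73 73 73 70 72 66 66 64 57 50 47 49 44 44 47 44 48 54
 56 64 66 69 71 70 72 75 70 74 72 72 73 72]
136 [70 71 70 71 72 72 73 74 69 73 72 74 70 72 71 69 73 73 71 68 69 73 70 71
 70 71 73 71 71 72 71 72 73 73 74 71 71 69]
138 [69 73 70 70 70 69 71 71 71 68 71 68 72 71 70 71 72 72 70 70 70 73 73 69
 69 72 72 69 70 72 72 69 73 72 71 72 72 71]
140 [72 73 73 73 74 71 73 72 72 71 72 75 73 77 75 74 72 74 76 72 73 72 72 72
 74 74 76 73 71 76 73 77 72 76 73 74 73 75]
```

View pics/c3.png

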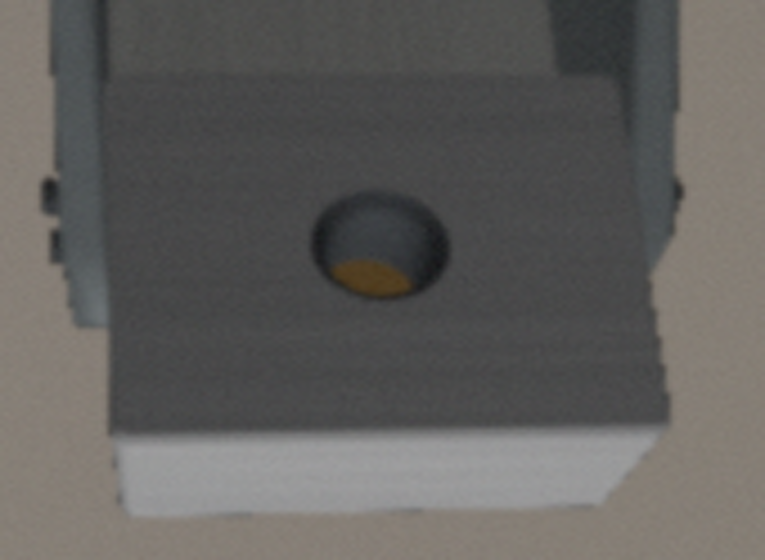

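Run:
```python
from h import *
m.move_ptp([.42,.305,.20],rot([0,0,-1],[1,0,0])); print(m.current_time())
snap('wrist','w2')
for n in('rod_grip','rod_tip'): print(n,[(np.round(r['at'],3).tolist(),round(r['confidence'],2)) for r in m.look_for('wrist',n)])
```

```text
6.6417
rod_grip [([0.447, 0.303, 0.024], 0.96)]
rod_tip [([0.447, 0.302, 0.02], 0.68)]
```

View pics/w2.png

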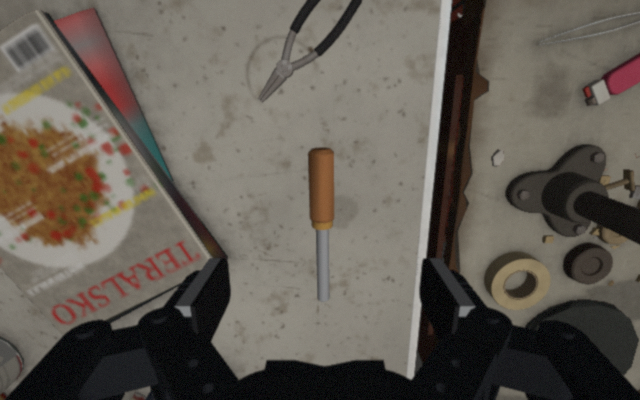

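Run:
```python
from h import *
z=np.load('pics/w2.npz');K=z['camera_matrix'];R=z['R'];t=z['t'];o=-R.T@t
def at(u,v,h):
    r=R.T@np.array([(u-K[0,2])/K[0,0],(v-K[1,2])/K[1,1],1]); return o+r*(h-o[2])/r[2]
for n,u,v,h in(('butt',320.3,149,.02),('handle mid L',309,190,.013),('handle mid R',333.5,190,.013),('fer',322,228,.02),('tip',322.8,299.5,.013),('shank l',317,265,.013),('shank r',328.5,265,.013),('mag',225,255,.0)): print(n,at(u,v,h),px2w('w2',u,v))
# handle colour segmentation line
p=z['p'].astype(int);d=z['d']
M=(p[:,:,0]-p[:,:,2]>60)&(np.indices(d.shape)[1]>295)&(np.indices(d.shape)[1]<345)
v,u=np.nonzero(M); print(u.min(),u.max(),v.min(),v.max())
for r in range(150,228,12):
    c=np.nonzero(M[r])[0]; print(r,c.min(),c.max(),at((c.min()+c.max())/2,r,.022))
```

```text
butt [0.3927 0.2998 0.02  ] [0.3928 0.2998 0.0195]
handle mid L [0.4367 0.2876 0.013 ] [0.435  0.2879 0.0192]
handle mid R [0.4367 0.3133 0.013 ] [0.4346 0.3131 0.0206]
fer [0.4767 0.3012 0.02  ] [0.4748 0.3012 0.0246]
tip [0.5695 0.3017 0.013 ] [0.5641 0.3017 0.0208]
shank l [0.5244 0.2953 0.013 ] [0.5225 0.2954 0.0166]
shank r [0.5245 0.3083 0.013 ] [0.5228 0.3082 0.0161]
mag [0.5184 0.1884 0.    ] [0.5128 0.1921 0.011 ]
315 332 150 229
150 324 328 [0.3934 0.3054 0.022 ]
162 317 332 [0.4053 0.3039 0.022 ]
174 317 332 [0.4175 0.3039 0.022 ]
186 317 332 [0.43   0.3039 0.022 ]
198 317 332 [0.4427 0.3039 0.022 ]
210 316 332 [0.4557 0.3033 0.022 ]
222 319 331 [0.4691 0.3044 0.022 ]
```

```bash
python3 - <<'E'
from h import *
Rg=rot([0,0,-1],[1,.008,0])
m.move_ptp([.430,.3007,.07],Rg)
m.move_l([.430,.3007,.004],max_speed=0.06); print(m.current_time(),m.current_ee_pos(),m.current_force())
m.set_gripper(0.0,110); print(m.current_time(),m.current_grip_width()*85,m.current_ee_pos(),m.current_force())
snap('wrist','w3')
m.move_l([.430,.3007,.16]); print(m.current_time(),m.current_grip_width()*85,m.current_force(),m.current_ee_pos())
snap('side','d3');snap('scene','s3')
E
python3 - <<'E'
import cv2,numpy as np
a=cv2.imread('pics/d3.png');b=cv2.imread('pics/s3.png');w=cv2.imread('pics/w3.png')
cv2.imwrite('pics/c4.png',np.hstack([cv2.resize(a[190:340,160:310],(400,400)),cv2.resize(w,(400,400))]))
E
```

```text
8.625 [0.4302 0.3008 0.0043] [-0.4536  0.6228  0.7038]
9.2333 22.7805525845501 [0.4301 0.3008 0.0045] [-2.4841 -1.0424  8.9404]
10.475 22.88796256399749 [-0.1848  0.2028 -2.93  ] [0.4296 0.3004 0.1591]
```

View pics/c4.png

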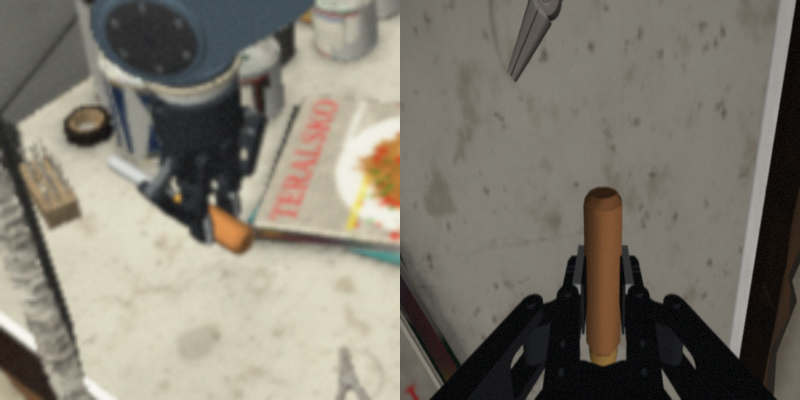

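Run:
```python
from h import *
g=np.array([.4306,.3000,.1677])
for k in(0,.135,-.038,.1): print(k,w2px('d3',g+[k,.008*k,0]))
a=cv2.imread('pics/d3.png')
for k in(0,.05,.07,.09,.11,.135,-.038):
    u,v=w2px('d3',g+[k,.008*k,0]); cv2.circle(a,(int(u*16),int(v*16)),8,(0,0,255),-1,cv2.LINE_AA,4)
cv2.imwrite('pics/c5.png',cv2.resize(a[230:300,190:270],(800,600)[:2],interpolation=cv2.INTER_NEAREST))
for u,v in[(204,252),(207,254),(211,257)]:print(px2w('d3',u,v))
```

```text
0 [239.8161 273.7461]
0.135 [201.4245 250.2055]
-0.038 [251.4164 280.859 ]
0.1 [210.9787 256.0639]
[0.5502 0.305  0.1733]
[0.5397 0.3047 0.1723]
[0.5237 0.3059 0.1724]
```

View pics/c5.png

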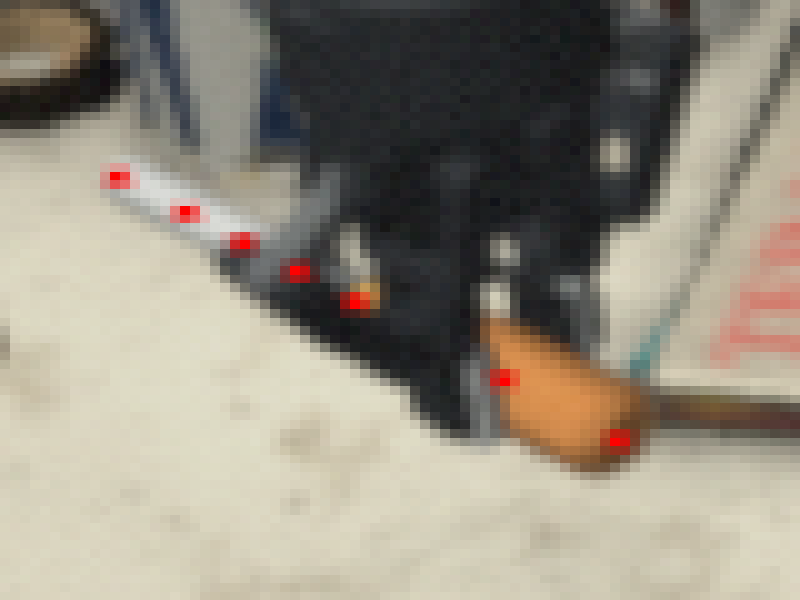

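```bash
cat >> h.py <<'E'
H=np.array([.5087,-.168,.1455]); az,el=np.radians(-5.34),np.radians(35)
n=np.array([np.sin(az)*np.cos(el),-np.cos(az)*np.cos(el),np.sin(el)])
up=np.array([0,0,1.])-n*n[2]
RQ=rot(-up,n)
TIPT=np.array([-.0086,0,.136])
def tcp(d,dx=0,dy=0): # tip at die coords z=d ; dx along die x (down slope), dy level
    return H+n*d-up/np.linalg.norm(up)*dx+RQ[:,1]*dy-RQ@TIPT
E
python3 - <<'E'
from h import *
for u,v in[(326,246),(327,208),(300,210),(318,225),(273,207),(325,251)]: print(px2w('s1',u,v))
for d in(-.05,-.025,-.01,0.026,.07):
    print(d,tcp(d),'butt',H+n*(d-.173),m.inverse_kinematics(tcp(d),RQ))
E
```

```text
[ 0.3686 -0.1239  0.0194]
[ 0.5809 -0.0143  0.0155]
[0.5189 0.0719 0.0148]
[ 0.461  -0.0406  0.0202]
[0.4971 0.1843 0.005 ]
[ 0.3652 -0.1219 -0.0015]
-0.05 [ 0.5224 -0.0212  0.0318] butt [0.5257 0.0139 0.0176] [ 0.1535  0.7215  1.7815 -0.747   0.9591  0.787 ]
-0.025 [ 0.5205 -0.0416  0.0461] butt [ 0.5238 -0.0065  0.0319] [ 0.117   0.6881  1.7987 -0.7569  0.956   0.7537]
-0.01 [ 0.5194 -0.0538  0.0547] butt [ 0.5227 -0.0187  0.0405] [ 0.0948  0.6683  1.8076 -0.7622  0.9545  0.7325]
0.026 [ 0.5166 -0.0832  0.0754] butt [ 0.5199 -0.0481  0.0612] [ 0.0406  0.6222  1.8244 -0.7725  0.9518  0.6774]
0.07 [ 0.5133 -0.1191  0.1006] butt [ 0.5166 -0.084   0.0864] [-0.0271  0.5688  1.8364 -0.7803  0.9503  0.6028]
```

Run:
```python
from h import *
print(tcp(-.03,-.12))
m.move_l([.40,.29,.26],max_speed=.25)
m.move_ptp([.45,.12,.30],RQ); print(m.current_time())
m.move_ptp(tcp(-.03,-.10),RQ); print(m.current_time(),m.current_ee_pos(),m.current_grip_width()*85)
m.move_l(tcp(-.012),max_speed=.1); print(m.current_time(),m.current_ee_pos()-tcp(-.012),m.current_force())
snap('side','d4');snap('scene','s4');snap('wrist','w4')
a=cv2.imread('pics/d4.png');b=cv2.imread('pics/s4.png')
cv2.imwrite('pics/c6.png',np.hstack([cv2.resize(a[120:240,290:410],(400,400),interpolation=2),cv2.resize(b[140:260,270:390],(400,400),interpolation=2)]))
for k in(0,-.09,-.136):print(w2px('d4',H+n*(-.012+k)),w2px('s4',H+n*(-.012+k)))
```

```text
[0.5273 0.031  0.1415]
12.6417
13.5083 [0.5266 0.0202 0.1262] 23.062134439773054
14.675 [0.0003 0.0003 0.0004] [ 0.0808 -0.823  -2.0421]
[331.8234 182.6332] [353.6578 200.486 ]
[315.2074 207.1256] [335.7973 205.9446]
[306.6279 219.772 ] [327.1786 208.5787]
```

View pics/c6.png

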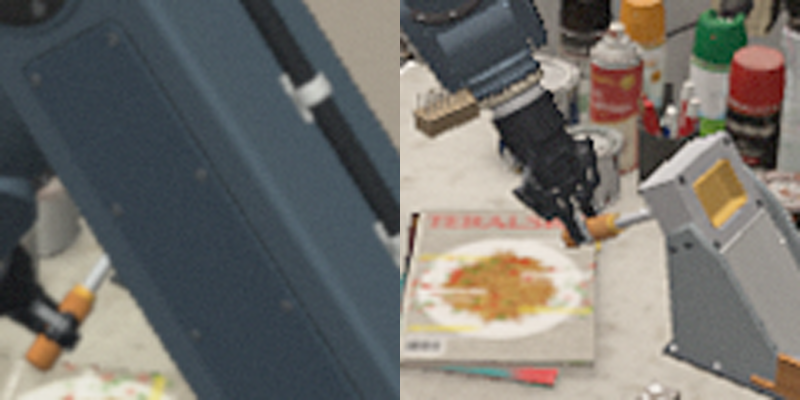

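View pics/w4.png

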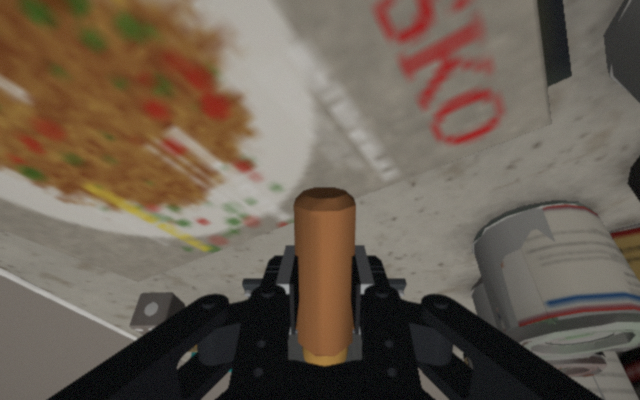

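Run:
```python
from h import *
f0=np.array(m.current_force())
for d in(.0,.008,.016,.022):
    m.move_l(tcp(d),max_speed=.05)
    f=np.array(m.current_force())-f0
    print(d,round(m.current_time(),2),'err die',RQ.T@(np.array(m.current_ee_pos())-tcp(d)),'F tool',RQ.T@f)
    if np.linalg.norm(f)>12: break
```

```text
0.0 15.22 err die [-0.0001  0.0001  0.0004] F tool [ 1.337  -1.3997  0.111 ]
0.008 15.53 err die [-0.      0.0001  0.0003] F tool [ 0.8752 -0.4135 -0.3128]
0.016 15.83 err die [-0.      0.0001  0.0003] F tool [ 0.8986  0.2382 -0.301 ]
0.022 16.1 err die [-0.      0.0001  0.0003] F tool [0.4132 0.299  0.3008]
```

Run:
```python
from h import *
f0=np.array([.08,-.82,-2.04])
for d in(.026,.030,.034,.040,.046,.052):
    m.move_l(tcp(d),max_speed=.03)
    f=np.array(m.current_force())-f0
    print(d,round(m.current_time(),2),'err die',RQ.T@(np.array(m.current_ee_pos())-tcp(d)),'F tool',RQ.T@f)
    if np.linalg.norm(f)>30: break
snap('scene','s5');snap('wrist','w5')
a=cv2.imread('pics/s5.png');b=cv2.imread('pics/w5.png')
cv2.imwrite('pics/c7.png',np.hstack([cv2.resize(a[140:260,310:430],(400,400),interpolation=2),cv2.resize(b,(400,250)).copy() if 0 else cv2.resize(b,(400,400))]))
```

```text
0.026 16.38 err die [ 0.     -0.0001 -0.0002] F tool [-0.0093  0.1249 -4.0172]
0.03 16.67 err die [-0.     -0.     -0.0003] F tool [-0.8537 -0.081  -7.389 ]
0.034 16.95 err die [ 0.     -0.0001 -0.0002] F tool [-1.1022 -0.297  -5.6866]
0.04 17.3 err die [-0.0001  0.0001  0.0004] F tool [-1.9538 -0.9763 -1.9039]
0.046 17.65 err die [0.     0.0001 0.0003] F tool [-0.8979 -0.3869 -1.774 ]
0.052 18.0 err die [ 0.     -0.      0.0002] F tool [-0.6573 -0.1288 -0.2149]
```

View pics/c7.png

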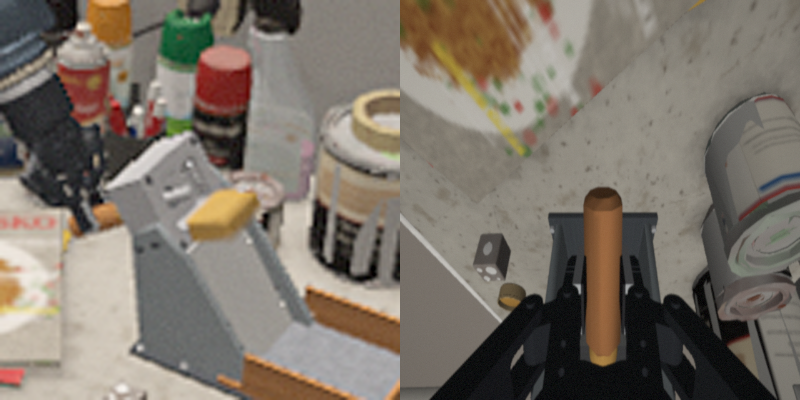

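Run:
```python
from h import *
m.dwell(.7)
snap('scene','s6'); print(m.current_time(),[(r['at'],r['confidence']) for r in m.look_for('scene','shell_center')])
a=cv2.imread('pics/s6.png')
cv2.imwrite('pics/c8.png',cv2.resize(a[160:300,330:460],(780,600),interpolation=2))
```

```text
18.85 [([0.2973, -0.4582, 0.0168], 0.89), ([0.4982, -0.3737, 0.0261], 0.73)]
```

View pics/c8.png

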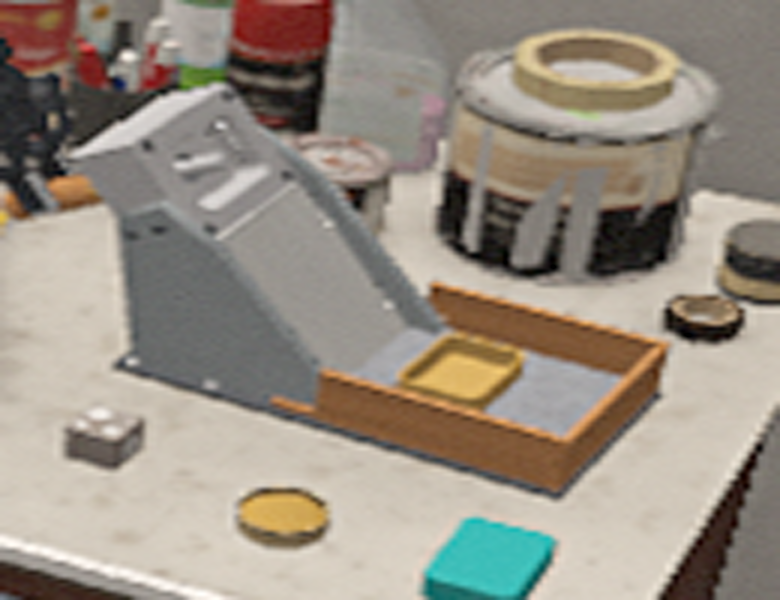

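Run:
```python
from h import *
Rg=rot([0,0,-1],[1,.008,0])
m.move_l(tcp(-.012),max_speed=.08); print(m.current_time(),m.current_force())
m.move_l(tcp(-.03,-.10),max_speed=.12)
m.move_ptp([.45,.12,.30],RQ)
m.move_ptp([.40,.29,.26],Rg); m.move_ptp([.430,.3007,.10],Rg); print(m.current_time(),m.current_grip_width()*85)
snap('wrist','w7')
m.move_l([.430,.3007,.02],max_speed=.08)
m.move_l([.430,.3007,.0055],max_speed=.03); print(m.current_time(),m.current_ee_pos(),m.current_force())
```

```text
19.85 [ 0.9181 -0.5786 -1.7564]
23.9083 22.95714305841202
25.7417 [0.43   0.3007 0.0054] [-0.2737  0.664  -2.4262]
```

View pics/w7.png

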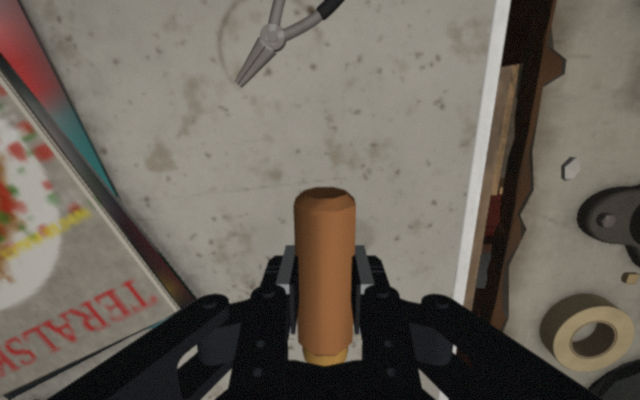

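Rod still held as before, 1 mm above the bench. Release, rise, verify.

Run:
```python
from h import *
m.move_l([.430,.3007,.0046],max_speed=.03); print(m.current_force())
m.set_gripper(1.0); m.dwell(.3)
m.move_l([.430,.3007,.20],max_speed=.15); m.dwell(.3)
snap('wrist','w8');snap('side','d8');snap('scene','s8'); print(m.current_time())
print([(r['at'],r['confidence']) for r in m.look_for('scene','shell_center')])
a=cv2.imread('pics/w8.png');b=cv2.imread('pics/s8.png')
cv2.imwrite('pics/c9.png',np.hstack([cv2.resize(a,(450,400)),cv2.resize(b[160:300,330:460],(350,400),interpolation=2)]))
```

```text
[ 0.169   0.4765 -2.8953]
28.8167
[([0.4988, -0.3745, 0.0215], 0.69), ([0.296, -0.4596, 0.0188], 0.55)]
```

View pics/c9.png

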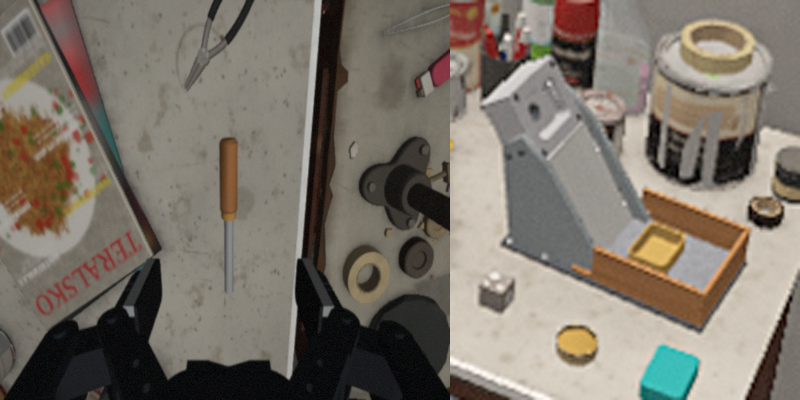

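Run:
```python
from h import *
snap('wrist','w9')
for u,v in[(325,160),(325,190),(325,210),(325,240),(325,265),(325,288)]: print(px2w('w8',u,v),px2w('w9',u,v))
m.sign_off(); print(m.current_time())
```

```text
[0.4129 0.3004 0.0256] [0.4129 0.3004 0.0261]
[0.443  0.3006 0.0269] [0.4435 0.3007 0.0256]
[0.4644 0.3008 0.0265] [0.4647 0.3008 0.0261]
[0.5005 0.3011 0.0207] [0.5004 0.3011 0.0214]
[0.531  0.3013 0.0199] [0.5306 0.3014 0.021 ]
[0.56   0.3015 0.02  ] [0.5599 0.3016 0.0205]
the job is handed in; nothing more can be done
the job is handed in; nothing more can be done
```

I pushed the brass shell out of the die with the knockout rod, drew the rod right out again and laid it down where it had been. I handed the job in at about 29 s of the 51 s allowed; no verdict is reported.

- **Push:** I measured the hole with the wrist camera. The rod went in without touching the sides, and the push on the shell peaked at about 7 N in the readings.
- **Shell:** It slid into the tray and lies there. Two looks about 10 s apart put it within 5 mm of the same spot, at roughly (0.499, -0.374, 0.022).
- **Rod:** It lies flat and released, well clear of the stand. The handle top measured 26 mm high and the shank top 20 to 21 mm, as they should for a rod lying flat. Two wrist pictures in a row agreed, so it was not moving.
- **Bystanders:** The pliers, the doming block and the wax tin look to be where they started. I judged this by eye only.
- **What disagreed:** The trained networks put both rod points near the rod's middle and sometimes took the turquoise look-alike for the shell. I used my own measurements for the rod and the hole.

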